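# Index a switch flange on its fixture and clamp it

## Robot

A 7-joint arm with a two-finger parallel gripper is mounted at the origin on the work surface. World frame = base frame: x ahead of the robot, y to its left, z up, the work surface at z = 0. Lengths are in m, angles in rad, forces in N, time in s.
With the tool pointing down it reaches from about 0.4 to 0.875 m from the base axis. Payload 19.3 kg.
Tool frame: the origin (TCP) lies between the finger pads; the fingertips stand ahead of it and the grasp point (between the pads) lies 8 mm behind it (bot.tip_extent is the x of the fingertips in the tool frame, in m); x points along the fingers, y is the direction in which the jaws open and shut, and the axes are right-handed (so a half turn about x gives the same grasp; the last joint's range is limited). The gripper opens to 85 mm and grips with 20 to 120 N. Pads are 22 mm wide; open, the fingers measure 114 mm over their backs; the gripper's body (76 mm by 85 mm) begins 54 mm behind the grasp point. The pads swing forward as they close: fully open they stand 13 mm farther back than shut.
Start: joints at [-1.383, 0.521, -0.036, 1.599, 0.021, 1.021, -0.113], TCP at [0.159, 0.604, 0.242] pointing down, gripper open.
Joint ranges: [-2.91, 2.91], [-0.3, 2.13], [-1.5, 1.42], [0.17, 2.43], [-1.26, 4.41], [0.16, 1.93], [-2.52, 2.52]. Speed limits (rad/s): [1.89, 1.89, 2.39, 2.39, 3.01, 3.01, 3.01].

## Interface

Orientations are given as [roll, pitch, yaw] about the fixed x, y, z axes, in that order (R = Rz(yaw) Ry(pitch) Rx(roll)).
In Python, from workcell import observe, grab_frame, camera_info, bot, nets gives the robot as it stands.
- The arm moves only by the tool jog_arm, never from a script. Its argument "commands" is a list of rows, each a list of 6 numbers: the shift along the tool's x, y, z in mm, then the turn, a rotation vector about the tool's x, y, z in rad. A call has 1 to 20 rows; each row shifts and turns the pose as measured when the row begins, along the tool's axes as they then stand; what a row does not reach is not made up. A row lasts 1/10 s, in which the tool goes at most 50 mm and 8.59 degrees, less where a joint would pass 70% of its speed; a pose out of reach is approached as far as the arm can. A call is refused whole if a number of a shift passes 50 or a number of a turn 0.15, either way. A call with a gripper value outside its range is refused whole. "gripper" is the closure in counts, from 0 (fully open) to 255 (shut), set as the call begins (left out, the last holds). The fingers move at their own pace and stop on an object; "newtons" is the grip in N (left out, the last holds). Time passes only in rows, so rows that do not move let the fingers close. It gives the time, the measured TCP pose, the force and the opening at its end, in the units of the state.
- observe(): the state, without advancing time (a new reading comes with each control period).
- grab_frame(name): name is "side" or "top" or "wrist"; returns the picture (400x640x3 uint8, red, green, blue); there is no depth.
- camera_info(name): a dict with "fov_y" (degrees; the focal length in pixels is half the picture's height over the tangent of half this angle, whatever the lens; pixels are square), "cx", "cy" (the principal point, pixels), "distortion" ([k1, k2, p1, p2, k3] as OpenCV has them; the pictures are not rectified), "R" (3x3) and "t" (3): a world point X has camera coordinates R X + t; the wrist camera has in their place "tool_from_camera" (4x4, takes a point from camera to tool coordinates, whose origin is the TCP and whose axes are the tool frame's). Camera axes: x right, y down, z forward; pixel columns grow to the right and rows downward; lengths in m; the calibration is good to about 2 mm. A picture is of the moment at which its call begins: read the wrist's pose just before it. camera_info takes no time and is no camera call.
- bot.job_done(): hands the job in, once; it reports no verdict.
Trained networks look in the newest picture that a camera, given by its name, has taken for a name from the list of things; names that differ only in an ending like _2 or _b are one class to them, and where a whole thing is asked for, a point or a joint stands for the part that bears it (a point fixed in the world has none). Each returns a list of dicts, best first, with "p" (0 to 1); they miss things now and then, are a little off and sometimes report something else, mostly with a low value. They report only what shows in the picture. A call takes as long as a camera call. They do not tell look-alikes from the thing itself.
- nets.find_in(camera, name): "rect" ([left, top, right, bottom] in pixels, round what is visible of it).
- nets.silhouettes(camera, name): "mask" (400x640 bool, what is visible of it) and "rect" ([left, top, right, bottom] in pixels, round what is visible of it).
- nets.pinpoint(camera, name): "location" ([column, row] in pixels: a listed point, or the origin of a listed thing).
The state is a dict: "clock": time; "qpos": joint angles; "qd": joint speeds; "joint_efforts": joint torques, N m; "position": TCP position; "tool_rot": TCP orientation; "force": force on the tool from outside, world axes, zero at the start; "moment": the same for the moment, N m; "grip_width": finger opening in m.
Only numpy, scipy, OpenCV 4.12 (cv2) and the standard library are available. Lean on these libraries where they do the work, as an engineer would, in place of code of your own. Each camera call takes 0.05 s, during which the arm holds its last target.

## Task

On the aluminium fixture, turn the black three-eared flange by pushing its ears around the spigot until its notch comes round to the yellow mark and the brass spring pin there drops fully into it; the pin's housing is adjustable and may stand a little to either side of the mark, so feel for the stop and do not force it on. Then swing the red hold-down arm over the flange, fully against its stop, and let go. Push gently, never harder than about 15 N, and leave the other things on the bench where they are.

Things in the scene. Friction and masses are not known exactly. Their poses are not given: they have to be found in the camera images.
- fixture: Fixed aluminium base plate, 205 x 195 mm, 20 mm thick, on the bench; origin on the bench under the spigot axis, z up; +x points from the spigot axis to the yellow mark (a patch near the plate's edge). The red arm's post stands at x 70, y 70 mm, to the left of the mark, its axis 99 mm from the spigot axis.
- seat (a point): Centre of the fixture's round steel seat, 30 mm above the bench, on the spigot axis. The flange lies on it; the steel spigot (28 mm diameter) rises to 62 mm above the bench.
- flange: Loose round black flange, about 0.35 kg, on the seat around the spigot with 1 mm play all round; origin on its axis at its underside, z up, +x through its notch. Disc 76 mm across, 15 mm high; one square notch in the rim, 10 mm wide, 11 deep, white stripes beside it. Turns either way under a few N at an ear. Once the pin is in the notch it is blocked: the push force then rises steeply.
- ear0 (a point): Ear of the flange, 60 degrees counter-clockwise (from above) from the notch; point on its middle line, 54 mm from the axis, half-way up (57 mm above the bench). A radial bar 18 mm wide, reaching from the disc to 64 mm from the axis, 49 to 65 mm above the bench, copper dot on top.
- ear1 (a point): Ear of the flange, 180 degrees counter-clockwise (from above) from the notch; point on its middle line, 54 mm from the axis, half-way up (57 mm above the bench). Same shape as ear0.
- ear2 (a point): Ear of the flange, 300 degrees counter-clockwise (from above) from the notch; point on its middle line, 54 mm from the axis, half-way up (57 mm above the bench). Same shape as ear0.
- mark (a point): Point on the line from the spigot axis to the yellow mark, 40 mm from the spigot axis along the fixture's +x, 45 mm above the bench. The pin is here only to within 0.18 rad (10 degrees) about the spigot, to either side.
- pin (a joint): Brass spring pin, 8 mm wide, blunt, pointing at the spigot, 33-41 mm above the bench, pushed in by a 3-4 N spring. Its blue housing (yellow stripes; 55-100 mm from the spigot axis, 32 wide, top 45 mm up, so ears and a finger pass above) is set on an arc slot up to 0.18 rad either side of the mark, where exactly is not measured. Value in m: 0 = fully in the notch, about 0.009 = on the rim.
- clamp (a joint): Red hold-down arm on an upright hinge, stiff enough to stay where it is left (about 2 N at the peg moves it). Value in rad: 0 = over the flange against its stop (arm points from its post to the spigot axis), it starts 1.5 to 2.1 = swung clear. From above it opens clockwise and closes counter-clockwise.
- clamp_peg (a point): Middle of the black upright peg on the red arm, 55 mm from the hinge axis: peg 14 mm diameter, 26 mm high, 80 to 106 mm above the bench (this point is at 93 mm). The red arm below it is 16 mm wide, 68 to 80 mm above the bench, and reaches 80 mm from the hinge axis.
- clamp_pivot (a point): Point on the upright hinge axis of the red arm, 93 mm above the bench.
- switch_a: Black switch housing, bystander, 70 x 54 mm, 48 mm high; origin at its underside.
- switch_b: Black switch housing, bystander, as switch_a.
- switch_c: Black switch housing, bystander, as switch_a.
- screwdriver: Blue-handled screwdriver lying on the bench, bystander; origin at its underside.
- spanner: Steel spanner lying on the bench, bystander; origin at its underside.
- green_ring: Green plastic ring, 48 mm across, 8 mm high, bystander; origin at its underside.
- cover_cap: Red plastic cap, 44 mm across, 25 mm high, bystander; origin at its underside.
Things that resemble listed ones, but are neither listed nor needed, are in the scene too. Leave any green or pink look-alike of the flange alone.

How it is judged:
By the outcome, as a careful person would: the job done as asked, in the order asked, and still so for the second after the job is handed in, with the robot touching nothing.
It also fails if it takes over 67 s, if anything falls off the work surface, if the arm or the gripper's body presses on something with over 40 N, if the wrist force passes 120 N, or if a joint passes its speed limit or range.

## Working session

There is one attempt and no reset: what is moved stays moved. The work goes in short steps, Python scripts to look and compute and a tool call to move; the robot and the scene stay as the last step left them, time stands still between calls to the robot, and variables do not carry over. Pictures are saved under pics/ and viewed, and the job is handed in when it is done.

Besides the shell and the picture viewer there is one more tool, called after "Request:" as a command line: name --pt "numbers of a row" for each row, then --argument value for the rest. jog_arm: Moves the arm, as the interface text tells. Its arguments: {"type":"object","properties":{"commands":{"type":"array","items":{"type":"array","items":{"type":"number"}}},"gripper":{"type":"number"},"newtons":{"type":"number"}},"required":["commands"]}

```bash
ls; mkdir -p pics
python3 - <<'E'
from workcell import observe, grab_frame, camera_info, bot, nets
import cv2
for n in ("top","side","wrist"):
    im=grab_frame(n); cv2.imwrite(f"pics/{n}0.png",im[:,:,::-1])
    i=camera_info(n); print(n,i)
print(observe()); print(bot.tip_extent)
E
```

```text
pics
top {'fov_y': 48.87534436491912, 'cx': 315.87391096980167, 'cy': 197.29631650172178, 'distortion': array([-0.02782193,  0.        ,  0.        ,  0.        ,  0.        ]), 'R': array([[ 0.05785761, -0.998324  ,  0.00129978],
       [-0.97538895, -0.0568058 , -0.21304813],
       [ 0.2127649 ,  0.01105867, -0.97704084]]), 't': array([-0.00873589,  0.53641917,  1.00547138])}
side {'fov_y': 51.22134229770593, 'cx': 320.95899309568597, 'cy': 198.4757290656574, 'distortion': array([-0.06415503,  0.        ,  0.        ,  0.        ,  0.        ]), 'R': array([[-0.99688913, -0.07813936,  0.01030991],
       [-0.048851  ,  0.50991602, -0.85883598],
       [ 0.0618517 , -0.8566679 , -0.51214692]]), 't': array([0.5014071 , 0.09683964, 1.29326708])}
wrist {'fov_y': 68.24317282269915, 'cx': 314.90086572914794, 'cy': 203.19148332973504, 'distortion': array([-0.00369836,  0.        ,  0.        ,  0.        ,  0.        ]), 'tool_from_camera': array([[ 2.70129389e-04, -2.73409601e-01,  9.61897665e-01,
        -1.30594694e-01],
       [ 9.99999652e-01,  8.32924805e-04, -4.40791757e-05,
     
[... 161 characters left out ...]
00,
         1.00000000e+00]])}
{'clock': 0.15, 'qpos': array([-1.38320675,  0.52189098, -0.03632121,  1.59983228,  0.02120264,
        1.02109548, -0.11279824]), 'qd': array([ 0.00051939, -0.00060602, -0.00079605,  0.00127598,  0.00058487,
       -0.00180446,  0.00095726]), 'joint_efforts': array([ 2.63259994e-03, -9.27382994e+01,  1.98081650e+00, -3.70056868e+01,
        1.79088215e-02,  6.31550778e-03,  1.73112409e-05]), 'position': array([0.15931346, 0.6041238 , 0.24186539]), 'tool_rot': array([-1.4989997 ,  1.56995522, -1.75680466]), 'force': array([-0.03751059,  0.42340475,  0.31611882]), 'moment': array([ 0.03258323,  0.01197698, -0.01079856]), 'grip_width': 0.08575082028624154}
0.011
```

View pics/top0.png

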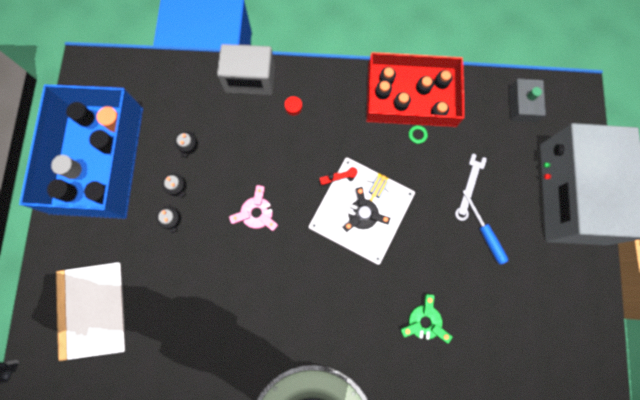

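View pics/side0.png

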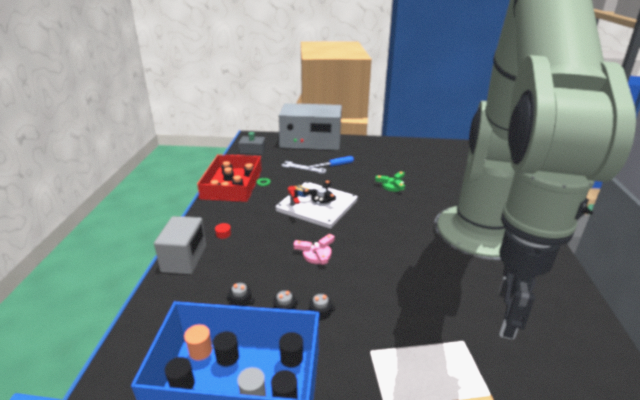

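View pics/wrist0.png

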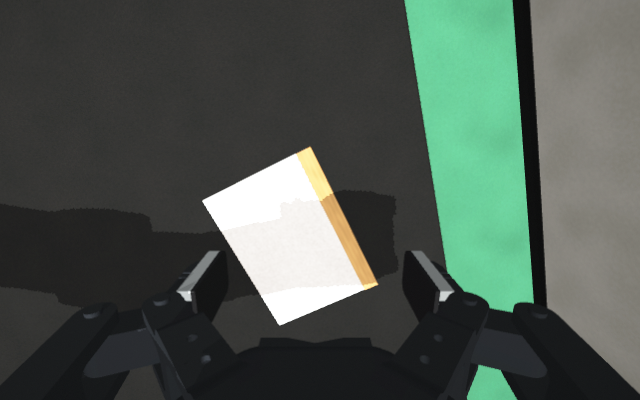

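Top view: the candidates for the flange are black on the aluminium plate (366,212), pink (257,210) and green (426,322). The black one on the fixture fits the description. The red arm is at (340,175) and the yellow stripes at (378,186). I'll check with a close crop.

```bash
cat > h.py <<'E'
from workcell import observe, grab_frame, camera_info, bot, nets
import cv2, numpy as np
from scipy.spatial.transform import Rotation as Ro
def K(n):
    i=camera_info(n); f=200/np.tan(np.radians(i['fov_y']/2))
    return np.array([[f,0,i['cx']],[0,f,i['cy']],[0,0,1.]]),np.array(i['distortion']),i
def pose(o=None):
    o=o or observe(); return Ro.from_euler('xyz',o['tool_rot']).as_matrix(),np.array(o['position'])
def ext(n,o=None):
    k,d,i=K(n)
    if n!='wrist': return k,d,np.array(i['R']),np.array(i['t'])
    R,p=pose(o); T=np.array(i['tool_from_camera']); Rc=R@T[:3,:3]; c=R@T[:3,3]+p
    return k,d,Rc.T,-Rc.T@c
def back(n,px,z,o=None):
    k,d,R,t=ext(n,o)
    u=cv2.undistortPoints(np.array(px,float).reshape(-1,1,2),k,d).reshape(-1,2)
    r=np.c_[u,np.ones(len(u))]@R; c=-R.T@t
    s=(z-c[2])/r[:,2]; return c+r*s[:,None]
def proj(n,X,o=None):
    k,d,R,t=ext(n,o)
    return cv2.projectPoints(np.array(X,float).reshape(-1,1,3),cv2.Rodrigues(R)[0],t,k,d)[0].reshape(-1,2)
E
python3 - <<'E'
from h import *
im=cv2.imread('pics/top0.png')
cv2.imwrite('pics/crop0.png',cv2.resize(im[140:280,290:430],None,fx=5,fy=4.2 and 5,interpolation=cv2.INTER_CUBIC)[:600])
grab_frame('top')
for n,z in (('seat',.03),('ear0',.057),('ear1',.057),('ear2',.057),('clamp_peg',.093),('clamp_pivot',.093),('mark',.045),('flange',.03),('fixture',0)):
    for r in nets.pinpoint('top',n)[:3]: print(n,np.round(r['location'],1),round(r['p'],2),np.round(back('top',r['location'],z)[0],3))
E
```

```text
seat [359.8 213.6] 0.68 [ 0.507 -0.088  0.03 ]
ear0 [349.8 226.1] 0.93 [ 0.471 -0.062  0.057]
ear0 [384.8 221.2] 0.83 [ 0.487 -0.146  0.057]
ear0 [233.  219.5] 0.83 [0.47  0.217 0.057]
ear1 [349.8 226.1] 0.93 [ 0.471 -0.062  0.057]
ear1 [384.8 221.2] 0.83 [ 0.487 -0.146  0.057]
ear1 [233.  219.5] 0.83 [0.47  0.217 0.057]
ear2 [349.8 226.1] 0.93 [ 0.471 -0.062  0.057]
ear2 [384.8 221.2] 0.83 [ 0.487 -0.146  0.057]
ear2 [233.  219.5] 0.83 [0.47  0.217 0.057]
clamp_peg [328.9 179.4] 0.89 [ 0.573 -0.006  0.093]
clamp_pivot [353.6 171. ] 0.85 [ 0.597 -0.063  0.093]
mark [370.9 198.1] 0.59 [ 0.545 -0.112  0.045]
flange [256.9 211.3] 0.89 [0.498 0.166 0.03 ]
flange [422.  321.2] 0.72 [ 0.26  -0.243  0.03 ]
flange [367.5 213.7] 0.66 [ 0.508 -0.107  0.03 ]
fixture [363.8 215.1] 0.55 [ 0.51  -0.101  0.   ]
```

View pics/crop0.png

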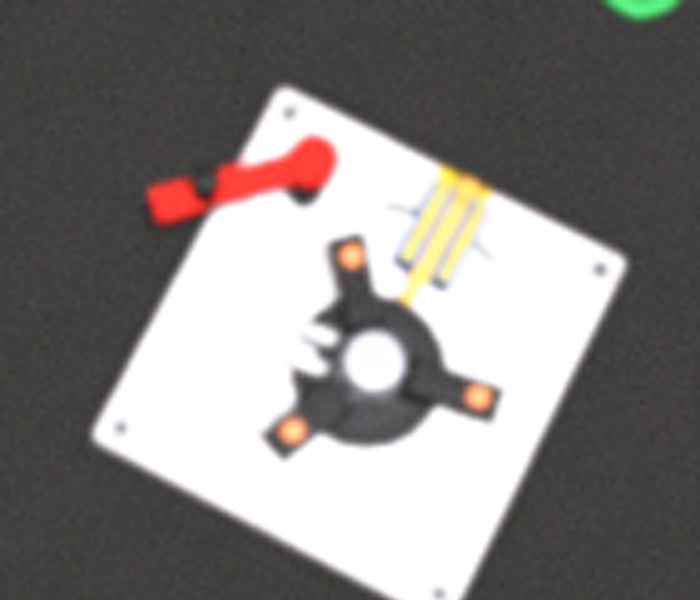

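```bash
cat >> h.py <<'E'
def to(p,yz,n=None,o=None):
    """rows in tool axes to reach world TCP p with tool x down, tool z along world heading yz"""
    R,c=pose(o); z=np.array([np.cos(yz),np.sin(yz),0]); x=np.array([0,0,-1.]); y=np.cross(z,x)
    Rt=np.c_[x,y,z]; d=R.T@(np.array(p)-c)*1000; w=Ro.from_matrix(R.T@Rt).as_rotvec()
    return d,w
E
python3 - <<'E'
from h import *
R,p=pose(); print(R.round(3),p, np.degrees(np.arctan2(R[1,2],R[0,2])))
print(to([.45,.1,.242],np.arctan2(R[1,2],R[0,2])))
E
```

```text
[[-0.     0.255  0.967]
 [-0.     0.967 -0.255]
 [-1.    -0.     0.   ]] [0.15935773 0.60431998 0.24228893] -14.772606619695972
(array([ 3.02437107e-01, -4.13540899e+02,  4.09628479e+02]), array([-9.29646453e-12,  5.79469641e-07,  3.20861333e-05]))
```

Request:
jog_arm --pt "-3 -22 36 0 0 0" --pt "-3 -22 36 0 0 0" --pt "-3 -22 36 0 0 0" --pt "-3 -22 36 0 0 0" --pt "-3 -22 36 0 0 0" --pt "-3 -22 36 0 0 0" --pt "-3 -22 36 0 0 0" --pt "-3 -22 36 0 0 0" --pt "-3 -39 18 0 0 0" --pt "-3 -39 18 0 0 0" --pt "-3 -39 18 0 0 0" --pt "-3 -39 18 0 0 0" --pt "-3 -39 18 0 0 0" --pt "-3 -39 18 0 0 0" --pt "-3 -39 18 0 0 0" --pt "-3 -39 18 0 0 0" --pt "-3 -39 18 0 0 0" --pt "-3 -39 18 0 0 0" --pt "-3 -39 18 0 0 0" --gripper 255 --newtons 40

```text
clock: 2.55
position: [0.4861, -0.1272, 0.3011]
tool_rot: [1.002, 1.564, 0.754]
force: [0.8, 0.4, 0.8]
grip_width: -0.0
```

Run:
```python
from h import *
o=observe(); print(o['qpos'],o['position'],o['grip_width']); print(to([.47,-.105,.3],0))
```

```text
[-0.10987388  0.26683726  0.31192526  1.85830684 -0.10158251  1.02680034
  1.56640731] [ 0.48610153 -0.12721785  0.30112812] -7.886914777246076e-06
(array([  1.15316316,  17.5699128 , -21.07446018]), array([-0.24841922,  0.0046362 , -0.00558431]))
```

Request:
jog_arm --pt "0 9 -10 -0.125 0 0" --pt "0 8 -11 -0.123 0 0" --pt "0 0 0 0 0 0"

```text
clock: 2.85
position: [0.4685, -0.1134, 0.3015]
tool_rot: [0.376, 1.564, 0.373]
force: [-0.2, 0.2, 0.4]
grip_width: -0.0004
```

Run:
```python
from h import *
o=observe(); im=grab_frame('wrist'); cv2.imwrite('pics/w1.png',im[:,:,::-1])
print(o['position'])
for n,z in (('seat',.03),('ear0',.057),('clamp_peg',.093),('clamp_pivot',.093),('mark',.045),('flange',.03),('fixture',0),('pin',.037)):
    for r in nets.pinpoint('wrist',n)[:3]: print(n,np.round(r['location'],1),round(r['p'],2),np.round(back('wrist',r['location'],z,o)[0],4))
```

```text
[ 0.46847939 -0.113449    0.30150927]
seat [326.2 201.2] 0.87 [ 0.5117 -0.0963  0.03  ]
ear0 [503.9 230.6] 0.79 [0.5463 0.1452 0.057 ]
ear0 [289.6 192.4] 0.76 [ 0.492  -0.1454  0.057 ]
ear0 [551.7 176.6] 0.75 [0.4716 0.1941 0.057 ]
clamp_peg [395.7 266.6] 0.7 [ 0.5808 -0.0094  0.093 ]
clamp_pivot [353.7 280.1] 0.98 [ 0.6    -0.0623  0.093 ]
mark [311.6 228.3] 0.97 [ 0.5468 -0.117   0.045 ]
mark [357.1 174. ] 0.2 [ 0.47   -0.0562  0.045 ]
flange [502.2 186.4] 0.95 [0.4908 0.1497 0.03  ]
flange [323.1 199.3] 0.93 [ 0.5089 -0.1007  0.03  ]
flange [204.   7.] 0.72 [ 0.2714 -0.2437  0.03  ]
fixture [324.5 195. ] 0.72 [ 0.5105 -0.0977  0.    ]Traceback (most recent call last):
  File "<stdin>", line 5, in <module>
ValueError: it knows: clamp_peg, clamp_pivot, cover_cap, ear, fixture, flange, green_ring, mark, screwdriver, seat, spanner, switch
```

View pics/w1.png

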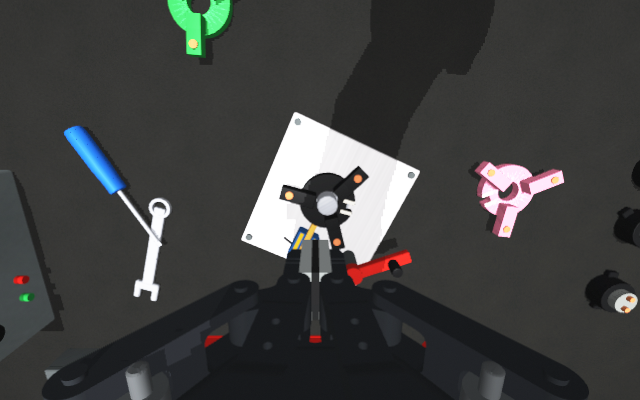

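Run:
```python
from h import *
im=cv2.imread('pics/w1.png')
cv2.imwrite('pics/w1c.png',cv2.resize(im[100:300,220:440],None,fx=3.5,fy=3,interpolation=cv2.INTER_CUBIC)[:600])
hsv=cv2.cvtColor(im,cv2.COLOR_BGR2HSV)
m=cv2.inRange(hsv,(5,90,140),(20,255,255)); m[:, :270]=0; m[:,380:]=0
n,_,s,c=cv2.connectedComponentsWithStats(m)
D=[]
for i in range(1,n):
    if s[i,4]>12: print(c[i].round(1),s[i,4],back('wrist',c[i],.065)[0].round(4)); D.append(back('wrist',c[i],.065)[0])
cor=back('wrist',[[296,112],[419,171],[242,240]],.02); print(cor.round(4))
for a,b in ((0,1),(0,2)): d=cor[b]-cor[a]; print(np.linalg.norm(d),np.degrees(np.arctan2(d[1],d[0])))
print('spig',back('wrist',[327,206],.062))
```

```text
[357.4 178.5] 54 [ 0.473  -0.0587  0.065 ]
[289. 195.] 34 [ 0.494  -0.1458  0.065 ]
[310.1 228.1] 17 [ 0.5395 -0.1191  0.065 ]
[309.4 237. ] 14 [ 0.5522 -0.1202  0.065 ]
[336.6 241.9] 45 [ 0.5596 -0.0837  0.065 ]
[[ 0.3916 -0.1371  0.02  ]
 [ 0.4718  0.0343  0.02  ]
 [ 0.5754 -0.2226  0.02  ]]
0.18928071876454663 64.91827931339174
0.20270960110365138 -24.950383691154894
spig [[ 0.50992765 -0.09675539  0.062     ]]
```

View pics/w1c.png

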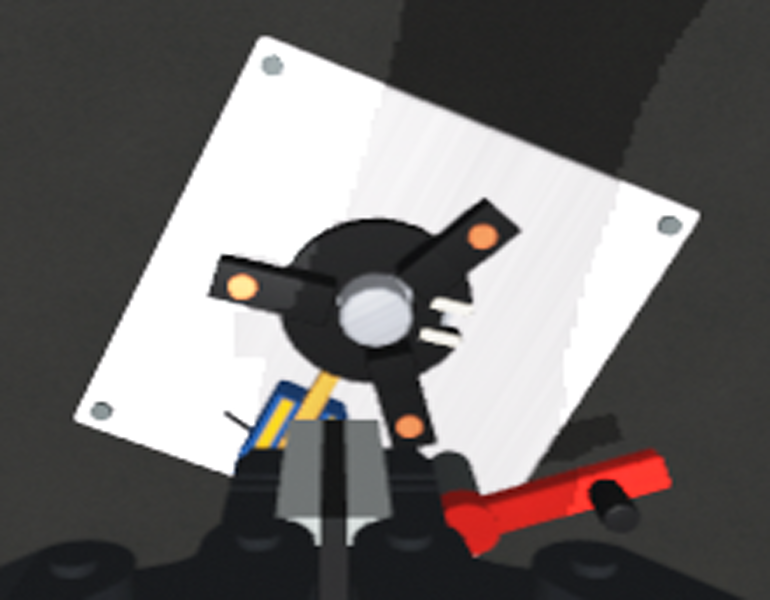

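Run:
```python
from h import *
print(to([.5275,-.146,.10],np.radians(20)))
```

```text
(array([201.548057  , -32.61787922,  57.13181546]), array([-0.35477108,  0.0064459 , -0.00100028]))
```

Request:
jog_arm --pt "40 -12 18 -0.12 0.006 0" --pt "40 -12 18 -0.12 0 0" --pt "40 -10 18 -0.115 0 0" --pt "35 0 0 0 0 0" --pt "20 0 0 0 0 0" --pt "10 0 0 0 0 0" --pt "0 0 0 0 0 0"

```text
clock: 3.95
position: [0.5316, -0.1411, 0.1102]
tool_rot: [0.132, 1.566, 0.493]
force: [0.0, -0.5, 0.4]
grip_width: 0.0003
```

Run:
```python
from h import *
o=observe(); print(o['qpos'][6],o['position']); print(to([.5275,-.146,.064],np.radians(20)))
im=grab_frame('wrist'); cv2.imwrite('pics/w2.png',im[:,:,::-1])
```

```text
2.2124313960735607 [ 0.53160978 -0.14114201  0.11020716]
(array([46.17601299, -3.12363793, -5.79750005]), array([ 0.01211799,  0.00510853, -0.00071095]))
```

View pics/w2.png

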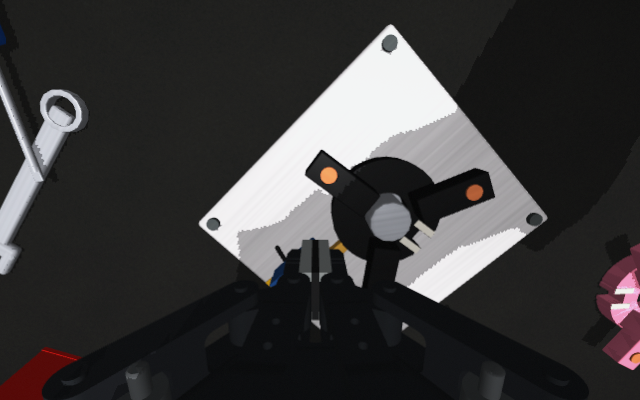

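Request:
jog_arm --pt "30 -2 -4 0 0.005 0" --pt "12 -1 -2 0 0 0" --pt "4 0 0 0 0 0" --pt "0 0 0 0 0 0"

```text
clock: 4.4
position: [0.5307, -0.1465, 0.0689]
tool_rot: [-0.44, 1.562, -0.079]
force: [0.7, -0.8, 0.7]
grip_width: 0.0001
```

```bash
cat >> h.py <<'E'
C=np.array([.509,-.096])
def st():
    o=observe(); R,p=pose(o); d=p[:2]-C
    ph=np.degrees(np.arctan2(d[1],d[0])); hd=np.degrees(np.arctan2(R[1,2],R[0,2]))
    t=np.array([np.sin(np.radians(ph)),-np.cos(np.radians(ph))]); f=o['force'][:2]
    print('r %.1f phi %.1f head-phi-90 %.1f z %.1f  Ftang %.1f Frad %.1f F %s q7 %.2f t %.2f'%(1e3*np.hypot(*d),ph,(hd-ph-90+180)%360-180,p[2]*1e3,f@t,f@d/np.hypot(*d),o['force'].round(1),o['qpos'][6],o['clock']))
E
python3 -c "
from h import *
st()"
```

```text
r 55.0 phi -66.7 head-phi-90 -2.6 z 68.9  Ftang -0.4 Frad 1.0 F [ 0.7 -0.8  0.7] q7 2.23 t 4.40
```

Request:
jog_arm --pt "5 0 0 0 0 0" --pt "2 1 -4 0.07 0 0" --pt "0 0 -4 0.07 0 0" --pt "0 0 -4 0.07 0 0" --pt "0 0 -4 0.07 0 0" --pt "0 0 -4 0.07 0 0"

```text
clock: 5.0
position: [0.5142, -0.1499, 0.0659]
tool_rot: [-0.063, 1.554, -0.064]
force: [6.9, 0.9, -4.4]
grip_width: -0.0002
```

```bash
python3 -c "
from h import *
st()"
```

```text
r 54.1 phi -84.5 head-phi-90 -5.6 z 65.9  Ftang -6.9 Frad -0.3 F [ 6.9  0.9 -4.4] q7 1.99 t 5.00
```

Request:
jog_arm --pt "0 0 -3 0.05 0 0" --pt "0 0 -3 0.05 0 0" --pt "0 0 -3 0.05 0 0" --pt "0 0 -3 0.05 0 0" --pt "0 0 -3 0.05 0 0"

```text
clock: 5.5
position: [0.5067, -0.1496, 0.07]
tool_rot: [0.114, 1.536, -0.148]
force: [6.1, -4.3, -4.7]
grip_width: 0.0003
```

```bash
python3 -c "
from h import *
st()"
```

```text
r 53.7 phi -92.5 head-phi-90 -12.5 z 70.0  Ftang -6.3 Frad 4.0 F [ 6.1 -4.3 -4.7] q7 1.82 t 5.50
```

```bash
cat >> h.py <<'E'
def plan(phi,r=54,z=.064):
    a=np.radians(phi); d,w=to([C[0]+r/1e3*np.cos(a),C[1]+r/1e3*np.sin(a),z],a+np.pi/2)
    print('to phi',phi,'d',d.round(1),'w',w.round(3))
E
python3 -c "
from h import *
st();plan(-92.5);plan(-110)"
```

```text
r 53.7 phi -92.5 head-phi-90 -12.5 z 70.0  Ftang -6.3 Frad 4.0 F [ 6.1 -4.3 -4.7] q7 1.82 t 5.50
to phi -92.5 d [ 6.  -0.4 -0.1] w [-0.218  0.035 -0.   ]
to phi -110 d [  5.4  -1.4 -16.5] w [ 0.087  0.034 -0.005]
```

Request:
jog_arm --pt "3 0 0 0 0.02 0" --pt "3 0 -2 0 0.015 0" --pt "2 0 -3 0.02 0.003 0" --pt "1 0 -4 0.04 0.003 0" --pt "1 0 -4 0.05 0.003 0" --pt "1 0 -4 0.05 0.003 0"

```text
clock: 6.1
position: [0.4998, -0.1474, 0.0629]
tool_rot: [1.262, 1.566, 0.841]
force: [6.4, -7.1, 8.5]
grip_width: -0.0
```

```bash
python3 -c "
from h import *
st();plan(-110);plan(-120)"
```

```text
r 52.2 phi -100.2 head-phi-90 -14.0 z 62.9  Ftang -7.5 Frad 5.8 F [ 6.4 -7.1  8.5] q7 1.71 t 6.10
to phi -110 d [-1.1 -3.2 -8.7] w [-0.072  0.002 -0.005]
to phi -120 d [ -1.2  -3.1 -18.1] w [ 0.102  0.001 -0.005]
```

Request:
jog_arm --pt "-1 -1 -3 -0.03 0 0" --pt "0 -1 -4 0 0 0" --pt "0 -1 -4 0 0 0" --pt "0 0 -4 0.02 0 0" --pt "0 0 -4 0.04 0 0" --pt "0 0 -4 0.05 0 0"

```text
clock: 6.7
position: [0.4823, -0.1413, 0.0648]
tool_rot: [0.789, 1.56, 0.29]
force: [4.7, -1.9, -0.0]
grip_width: -0.0003
```

```bash
python3 -c "
from h import *
st();plan(-120);plan(-130)"
```

```text
r 52.5 phi -120.5 head-phi-90 2.0 z 64.8  Ftang -5.0 Frad -0.8 F [ 4.7 -1.9 -0. ] q7 1.66 t 6.70
to phi -120 d [ 0.8 -1.5  0.4] w [ 0.025  0.007 -0.007]
to phi -130 d [ 0.7 -0.4 -8.9] w [ 0.2    0.007 -0.008]
```

Request:
jog_arm --pt "1 0 -4 0.07 0.004 -0.004" --pt "0 0 -4 0.07 0.004 -0.004" --pt "0 0 -4 0.07 0.002 0" --pt "0 0 -4 0.07 0.002 0" --pt "0 0 -4 0.07 0.002 0" --pt "0 0 -4 0.07 0.002 0"

```text
clock: 7.3
position: [0.4673, -0.1285, 0.0651]
tool_rot: [2.619, 1.568, 1.686]
force: [3.8, -4.2, -1.7]
grip_width: -0.0002
```

```bash
python3 -c "
from h import *
st();plan(-150);plan(-160)"
```

```text
r 52.8 phi -142.1 head-phi-90 -1.4 z 65.1  Ftang -5.7 Frad -0.4 F [ 3.8 -4.2 -1.7] q7 1.34 t 7.30
to phi -150 d [ 1.1 -0.8 -7.4] w [ 0.114 -0.003 -0.001]
to phi -160 d [  1.1   1.  -16.7] w [ 0.288 -0.003 -0.001]
```

Request:
jog_arm --pt "1 0 -4 0.06 0 0" --pt "0 0 -4 0.07 0 0" --pt "0 0 -4 0.07 0 0" --pt "0 0 -4 0.07 0 0" --pt "0 0 -3 0.05 0 0"

```text
clock: 7.8
position: [0.4593, -0.1144, 0.0647]
tool_rot: [1.09, 1.569, -0.177]
force: [2.6, -5.2, -0.3]
grip_width: -0.0001
```

Run:
```python
from h import *
st();plan(-170)
im=grab_frame('wrist'); cv2.imwrite('pics/w3.png',im[:,:,::-1])
```

```text
r 53.0 phi -159.6 head-phi-90 -3.0 z 64.7  Ftang -5.8 Frad -0.7 F [ 2.6 -5.2 -0.3] q7 1.10 t 7.80
to phi -170 d [ 0.7 -0.7 -9.7] w [ 0.129  0.001 -0.002]
```

View pics/w3.png

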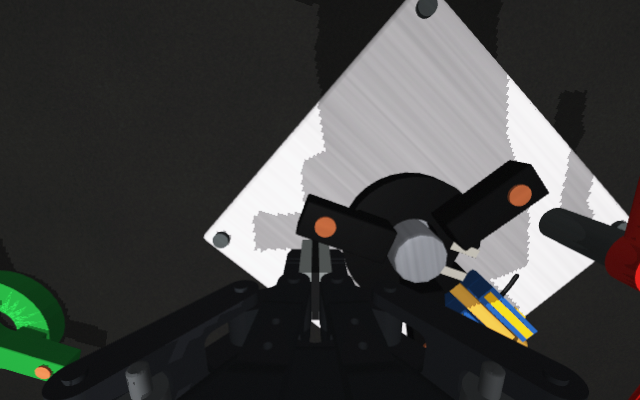

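Request:
jog_arm --pt "0 0 -2 0.035 0 0" --pt "0 0 -2 0.035 0 0" --pt "0 0 -2 0.035 0 0"

```text
clock: 8.15
position: [0.4579, -0.1099, 0.0647]
tool_rot: [0.516, 1.568, -0.859]
force: [0.8, -5.0, -1.8]
grip_width: -0.0002
```

```bash
python3 -c "
from h import *
st();plan(-170)"
```

```text
r 53.0 phi -164.8 head-phi-90 -4.0 z 64.7  Ftang -5.0 Frad 0.6 F [ 0.8 -5.  -1.8] q7 1.01 t 8.15
to phi -170 d [ 0.7 -1.1 -4.8] w [ 0.021  0.002 -0.001]
```

Request:
jog_arm --pt "0 0 -2 0.015 0 0" --pt "0 0 -2 0.025 0 0" --pt "0 0 -2 0.03 0 0"

```text
clock: 8.45
position: [0.457, -0.1057, 0.0647]
tool_rot: [0.274, 1.566, -1.172]
force: [1.5, -6.3, -1.0]
grip_width: -0.0002
```

Run:
```python
from h import *
st();plan(-175)
im=grab_frame('wrist'); cv2.imwrite('pics/w4.png',cv2.resize(im[170:370,370:570,::-1],None,fx=3,fy=3,interpolation=cv2.INTER_CUBIC))
```

```text
r 52.9 phi -169.4 head-phi-90 -3.4 z 64.7  Ftang -6.4 Frad -0.3 F [ 1.5 -6.3 -1. ] q7 0.95 t 8.45
to phi -175 d [ 0.7 -1.1 -5.2] w [ 0.037  0.004 -0.001]
```

View pics/w4.png

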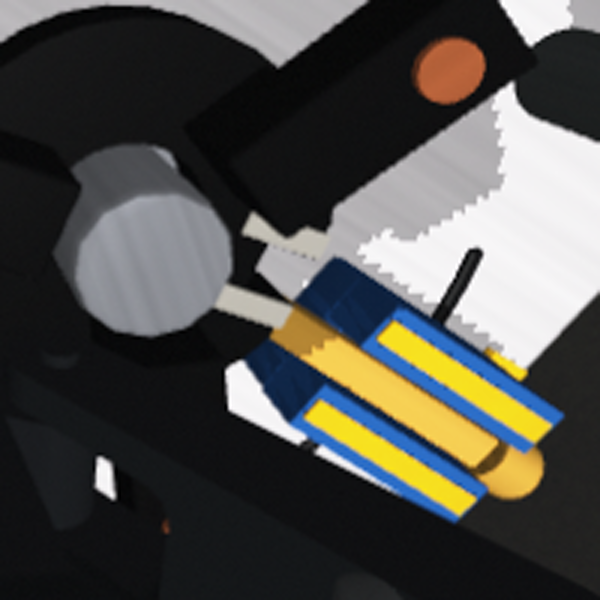

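Request:
jog_arm --pt "0 0 -2 0.03 0 0" --pt "0 0 -2 0.03 0 0"

```text
clock: 8.7
position: [0.4564, -0.1026, 0.0647]
tool_rot: [0.185, 1.566, -1.323]
force: [0.8, -5.2, 0.6]
grip_width: -0.0
```

```bash
python3 -c "
from h import *
st();plan(-178)"
```

```text
r 53.0 phi -172.9 head-phi-90 -3.6 z 64.7  Ftang -5.3 Frad -0.2 F [ 0.8 -5.2  0.6] q7 0.90 t 8.70
to phi -178 d [ 0.6 -1.1 -4.8] w [ 0.028  0.005 -0.001]
```

Request:
jog_arm --pt "0 0 -1.7 0.02 0 0" --pt "0 0 -1.7 0.025 0 0"

```text
clock: 8.9
position: [0.4562, -0.1002, 0.0647]
tool_rot: [0.128, 1.565, -1.426]
force: [0.7, -5.3, 1.2]
grip_width: -0.0001
```

Run:
```python
from h import *
st();plan(-180)
im=grab_frame('wrist'); cv2.imwrite('pics/w5.png',cv2.resize(im[170:370,370:570,::-1],None,fx=3,fy=3,interpolation=cv2.INTER_CUBIC))
```

```text
r 53.0 phi -175.5 head-phi-90 -3.5 z 64.7  Ftang -5.3 Frad -0.3 F [ 0.7 -5.3  1.2] q7 0.87 t 8.90
to phi -180 d [ 0.6 -1.1 -4.2] w [ 0.017  0.006 -0.001]
```

View pics/w5.png

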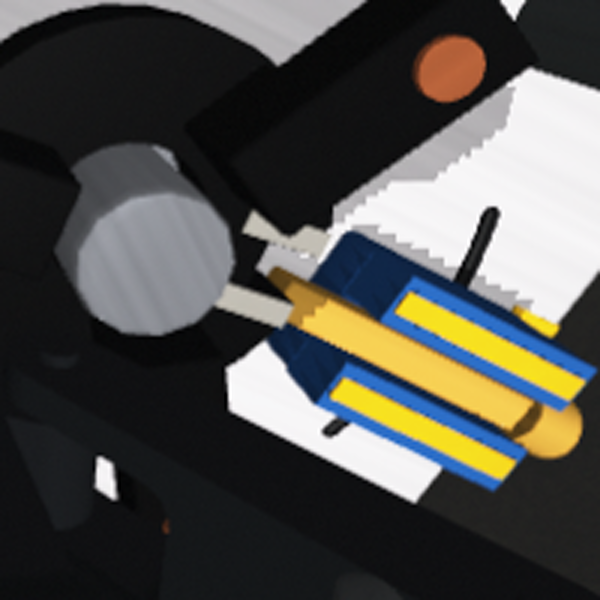

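Request:
jog_arm --pt "0 0 -1.5 0.02 0 0" --pt "0 0 -1.5 0.02 0 0"

```text
clock: 9.15
position: [0.456, -0.0978, 0.0646]
tool_rot: [0.069, 1.564, -1.526]
force: [0.3, -5.1, 0.6]
grip_width: 0.0002
```

Run:
```python
from h import *
st()
im=grab_frame('wrist'); cv2.imwrite('pics/w6.png',cv2.resize(im[170:370,370:570,::-1],None,fx=3,fy=3,interpolation=cv2.INTER_CUBIC))
```

```text
r 53.0 phi -178.0 head-phi-90 -3.3 z 64.6  Ftang -5.1 Frad -0.1 F [ 0.3 -5.1  0.6] q7 0.83 t 9.15
```

View pics/w6.png

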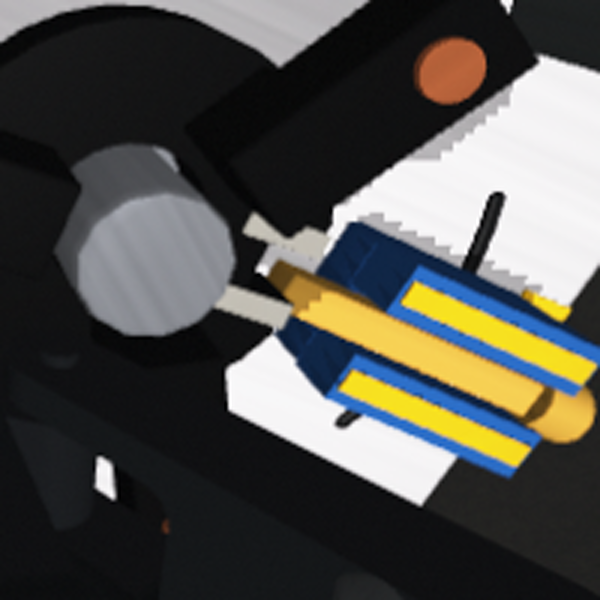

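Request:
jog_arm --pt "0 0 -1.4 0.02 0 0"

```text
clock: 9.3
position: [0.456, -0.0966, 0.0646]
tool_rot: [0.063, 1.564, -1.552]
force: [0.9, -4.9, 1.2]
grip_width: 0.0
```

Run:
```python
from h import *
st()
```

```text
r 53.0 phi -179.3 head-phi-90 -3.2 z 64.6  Ftang -4.9 Frad -0.8 F [ 0.9 -4.9  1.2] q7 0.82 t 9.30
```

Request:
jog_arm --pt "0 0 -1.4 0.02 0 0"

```text
clock: 9.4
position: [0.456, -0.0956, 0.0646]
tool_rot: [0.058, 1.563, -1.577]
force: [0.5, -5.9, 0.4]
grip_width: 0.0003
```

Run:
```python
from h import *
st()
im=grab_frame('wrist'); cv2.imwrite('pics/w7.png',cv2.resize(im[170:370,370:570,::-1],None,fx=3,fy=3,interpolation=cv2.INTER_CUBIC))
```

```text
r 53.0 phi 179.6 head-phi-90 -3.2 z 64.6  Ftang -5.9 Frad -0.6 F [ 0.5 -5.9  0.4] q7 0.80 t 9.40
```

View pics/w7.png

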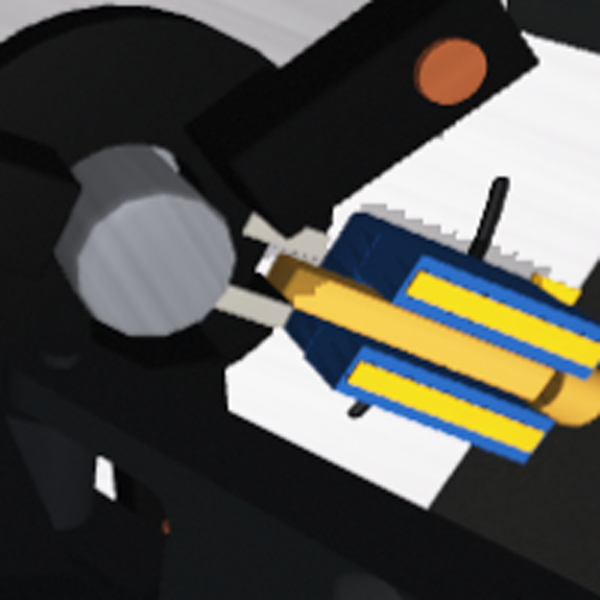

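Request:
jog_arm --pt "0 0 -1.4 0.02 0 0"

```text
clock: 9.55
position: [0.456, -0.0944, 0.0646]
tool_rot: [0.05, 1.563, -1.605]
force: [0.4, -6.1, 1.5]
grip_width: 0.0
```

Request:
jog_arm --pt "0 0 -1.4 0.02 0 0"

```text
clock: 9.65
position: [0.4561, -0.0934, 0.0646]
tool_rot: [0.053, 1.563, -1.622]
force: [-1.5, -3.5, 0.5]
grip_width: 0.0001
```

Run:
```python
from h import *
st()
im=grab_frame('wrist'); cv2.imwrite('pics/w8.png',cv2.resize(im[170:370,370:570,::-1],None,fx=3,fy=3,interpolation=cv2.INTER_CUBIC))
```

```text
r 53.0 phi 177.2 head-phi-90 -3.2 z 64.6  Ftang -3.5 Frad 1.3 F [-1.5 -3.5  0.5] q7 0.77 t 9.65
```

View pics/w8.png

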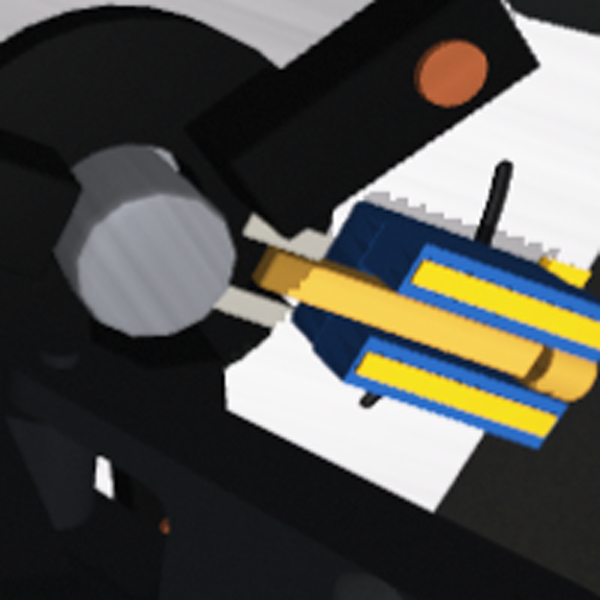

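Request:
jog_arm --pt "0 0 -0.5 0 0 0" --pt "0 0 -1 0 0 0"

```text
clock: 9.9
position: [0.456, -0.0913, 0.0644]
tool_rot: [-0.097, 1.564, -1.771]
force: [0.6, -2.8, 0.6]
grip_width: 0.0
```

Run:
```python
from h import *
st()
im=grab_frame('wrist'); cv2.imwrite('pics/w9.png',cv2.resize(im[170:370,370:570,::-1],None,fx=3,fy=3,interpolation=cv2.INTER_CUBIC))
```

```text
r 53.2 phi 174.9 head-phi-90 -0.9 z 64.4  Ftang -2.7 Frad -0.9 F [ 0.6 -2.8  0.6] q7 0.76 t 9.90
```

View pics/w9.png

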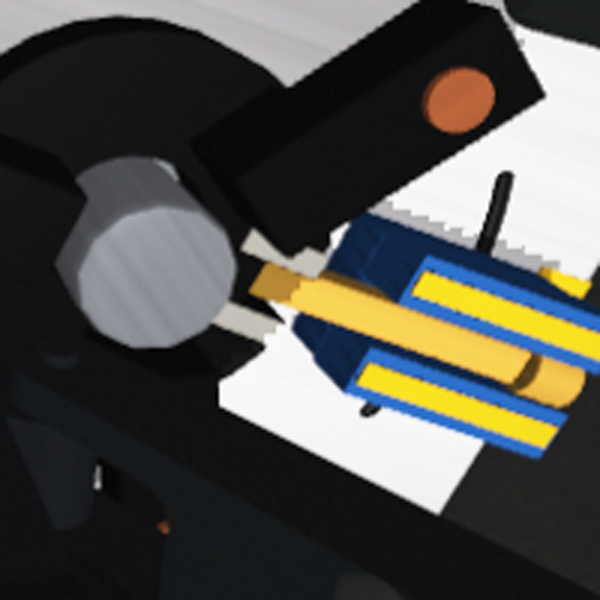

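Request:
jog_arm --pt "0 0 -1 0 0 0"

```text
clock: 10.05
position: [0.4561, -0.0901, 0.0644]
tool_rot: [-0.101, 1.564, -1.775]
force: [1.1, -5.8, 0.9]
grip_width: 0.0001
```

Request:
jog_arm --pt "0 0 -1 0 0 0"

```text
clock: 10.15
position: [0.4563, -0.0898, 0.0645]
tool_rot: [-0.022, 1.563, -1.696]
force: [0.6, -10.8, 0.4]
grip_width: 0.0001
```

Run:
```python
from h import *
st()
```

```text
r 53.1 phi 173.2 head-phi-90 0.8 z 64.5  Ftang -10.7 Frad -1.9 F [  0.6 -10.8   0.4] q7 0.76 t 10.15
```

Request:
jog_arm --pt "0 0 3 0 0 0" --pt "0 0 8 0 0 0" --pt "-20 0 4 0 0 0" --pt "-45 0 0 0 0 0" --pt "-45 0 -10 0 0 0" --pt "0 0 0 0 0 0"

```text
clock: 10.75
position: [0.454, -0.0952, 0.1772]
tool_rot: [-0.793, 1.562, -2.467]
force: [1.0, 0.4, -0.8]
grip_width: 0.0001
```

Run:
```python
from h import *
o=observe();st()
im=grab_frame('wrist'); cv2.imwrite('pics/w10.png',im[:,:,::-1]); 
for n in ('clamp_peg','clamp_pivot'):
    for r in nets.pinpoint('wrist',n)[:3]: print(n,np.round(r['location'],1),round(r['p'],2),np.round(back('wrist',r['location'],.093,o)[0],4))
```

```text
r 55.0 phi 179.2 head-phi-90 -5.1 z 177.2  Ftang 0.4 Frad -1.0 F [ 1.   0.4 -0.8] q7 0.59 t 10.75
clamp_peg [495.2  71.6] 0.76 [ 0.5829 -0.0078  0.093 ]
clamp_pivot [517.1 149.1] 0.56 [ 0.6019 -0.0612  0.093 ]
```

View pics/w10.png

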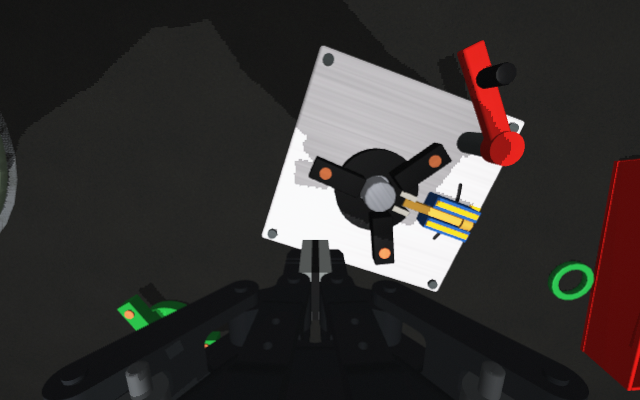

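Run:
```python
from h import *
im=cv2.imread('pics/w10.png')
c=cv2.resize(im[130:250,350:490],None,fx=5,fy=5,interpolation=cv2.INTER_CUBIC)
o=observe()
for r,col in ((27,(0,0,255)),(29,(0,255,0)),(36,(255,0,255)),(38,(255,255,0))):
    a=np.radians(np.arange(-40,0,.5)); P=proj('wrist',np.c_[C[0]+r/1e3*np.cos(a),C[1]+r/1e3*np.sin(a),0*a+.041],o)
    for p in P: cv2.circle(c,tuple(int(v) for v in (p-[350,130])*5+2),1,col,-1)
cv2.imwrite('pics/w10c.png',c[:600])
cs=[]
hsv=cv2.cvtColor(im,cv2.COLOR_BGR2HSV); m=cv2.inRange(hsv,(5,90,140),(17,255,255)); m[:,:300]=0;m[:,450:]=0
n,_,s,cc=cv2.connectedComponentsWithStats(m)
for i in range(1,n):
    if s[i,4]>40: X=back('wrist',cc[i],.065,o)[0]; d=X[:2]-C; print(cc[i].round(1),s[i,4],X.round(4),np.hypot(*d),np.degrees(np.arctan2(d[1],d[0])))
```

```text
[434.5 161. ] 113 [ 0.55   -0.0686  0.065 ] 0.04933378300770668 33.7532397572775
[325.2 173.3] 110 [ 0.4616 -0.0697  0.065 ] 0.05423132544395499 151.0193225659451
[384.2 253. ] 102 [ 0.5068 -0.1459  0.065 ] 0.04994311368203331 -92.54926444298215
```

View pics/w10c.png

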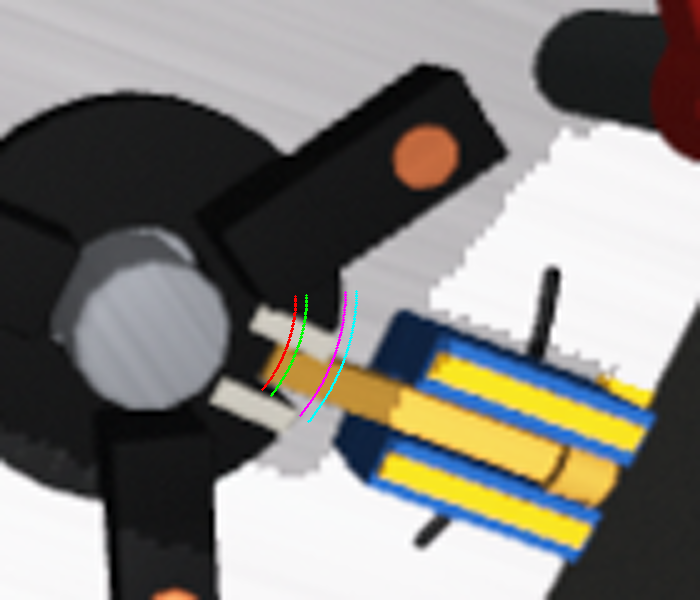

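```bash
cat >> h.py <<'E'
P=np.array([.602,-.062])
def sc(*ps,back_=18,r=55,z=.098):
    o=observe(); R,p=pose(o); hd=np.degrees(np.arctan2(R[1,2],R[0,2]))
    q=p[:2]+back_/1e3*np.array([np.cos(np.radians(hd)),np.sin(np.radians(hd))])-P
    psi=np.degrees(np.arctan2(q[1],q[0]))%360
    print('peg est r %.1f psi %.1f head-psi-90 %.1f z %.1f F %s Fpush %.1f q7 %.2f t %.2f'%(1e3*np.hypot(*q),psi,(hd-psi-90+180)%360-180,p[2]*1e3,o['force'].round(1),-(R.T@o['force'])[2],o['qpos'][6],o['clock']))
    for s in ps:
        a=np.radians(s); t=np.array([-np.sin(a),np.cos(a)]); c=P+r/1e3*np.array([np.cos(a),np.sin(a)])-back_/1e3*t
        d,w=to([*c,z],a+np.pi/2); print(s,'d',d.round(1),'w',w.round(3))
E
python3 -c "
from h import *
sc(110,back_=32,z=.177)"
```

```text
peg est r 166.4 psi 203.1 head-psi-90 -29.1 z 173.3 F [-0.6 -0.1 -0.4] Fpush -0.2 q7 0.59 t 10.90
110 d [  -6.1  150.1 -112.3] w [1.118 0.013 0.006]
```

Request:
jog_arm --pt "-2 31 -23 0 0.013 0" --pt "-2 31 -23 0 0 0" --pt "-1 31 -23 0 0 0" --pt "0 31 -23 0 0 0" --pt "0 27 -20 0 0 0" --pt "0 0 0 0.14 0 0" --pt "0 0 0 0.14 0 0" --pt "0 0 0 0.14 0 0" --pt "0 0 0 0.14 0 0" --pt "0 0 0 0.14 0 0" --pt "0 0 0 0.14 0 0" --pt "0 0 0 0.14 0 0" --pt "0 0 0 0.14 0 0" --pt "0 0 0 0 0 0"

```text
clock: 12.3
position: [0.6118, -0.0049, 0.1523]
tool_rot: [-0.589, 1.528, 2.843]
force: [-0.6, 0.4, 0.0]
grip_width: -0.0
```

Run:
```python
from h import *
sc(110,back_=32,z=.098); o=observe(); print(o['position'])
im=grab_frame('wrist'); cv2.imwrite('pics/w11.png',im[:,:,::-1]); 
for n in ('clamp_peg','clamp_pivot'):
    for r in nets.pinpoint('wrist',n)[:3]: print(n,np.round(r['location'],1),round(r['p'],2),np.round(back('wrist',r['location'],.093,o)[0],4))
```

```text
peg est r 52.2 psi 113.5 head-psi-90 -6.8 z 152.3 F [-0.6  0.4  0. ] Fpush -0.4 q7 -0.59 t 12.30
110 d [54.2 -3.6 -4.9] w [-0.059  0.035  0.025]
[ 0.61184623 -0.00491736  0.15227482]
clamp_pivot [393.6 254.6] 0.79 [ 0.6036 -0.0629  0.093 ]
```

View pics/w11.png

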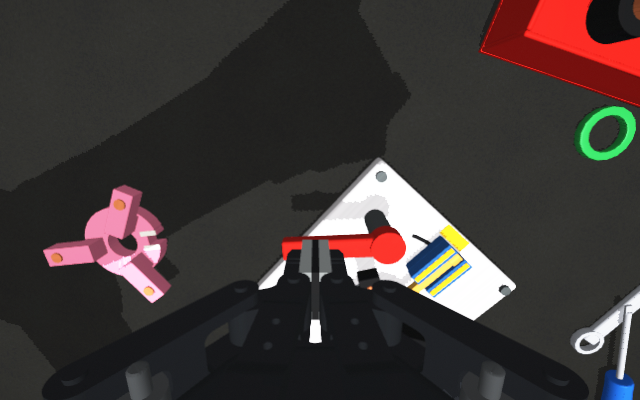

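Request:
jog_arm --pt "25 -3 -4 -0.05 0.03 0.02" --pt "20 0 -2 0 0.01 0" --pt "8 0 0 0 0 0" --pt "0 0 0 0 0 0"

```text
clock: 12.85
position: [0.6164, -0.0001, 0.0988]
tool_rot: [-2.587, 1.56, 0.916]
force: [0.2, 0.4, -0.5]
grip_width: -0.0001
```

Run:
```python
from h import *
sc(110,120); o=observe(); print(o['position'])
im=grab_frame('wrist'); cv2.imwrite('pics/w12.png',im[:,:,::-1]); 
im=grab_frame('top'); cv2.imwrite('pics/t12.png',cv2.resize(im[120:270,280:430,::-1],None,fx=4,fy=4));
```

```text
peg est r 55.6 psi 92.5 head-psi-90 18.1 z 98.8 F [ 0.2  0.4 -0.5] Fpush 0.3 q7 -0.47 t 12.85
110 d [ 0.7 -1.9 16.7] w [ 0.011 -0.009  0.006]
120 d [ 0.6 -4.3 26.5] w [-0.163 -0.01   0.005]
[ 6.16390565e-01 -5.80634946e-05  9.88231817e-02]
```

View pics/w12.png

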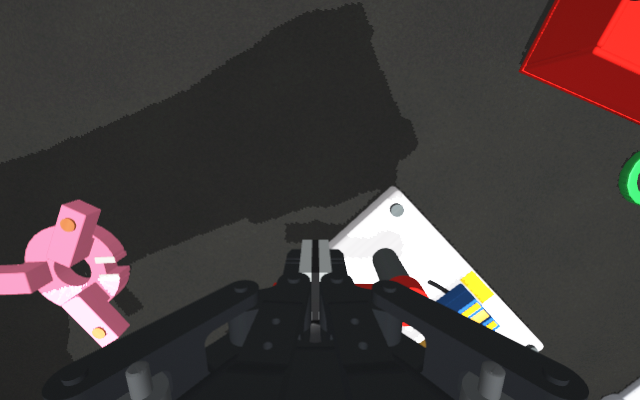

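Request:
jog_arm --pt "0 -1 4 0 0 0" --pt "0 -1 4 0 0 0" --pt "0 0 4 0 0 0" --pt "0 0 4 0 0 0" --pt "0 -1 3 0 0 0"

```text
clock: 13.45
position: [0.5978, -0.005, 0.1022]
tool_rot: [-2.868, 1.557, 0.634]
force: [3.2, -1.0, -0.5]
grip_width: -0.0001
```

```bash
python3 -c "
from h import *
sc(120,130)"
```

```text
peg est r 54.9 psi 112.6 head-psi-90 -1.9 z 102.2 F [ 3.2 -1.  -0.5] Fpush 2.6 q7 -0.44 t 13.45
120 d [ 4.2 -2.3  7.4] w [-0.163 -0.014  0.003]
130 d [ 4.  -3.  17.4] w [-0.338 -0.014  0.001]
```

Request:
jog_arm --pt "1 -2 5 -0.09 -0.01 0" --pt "1 -2 5 -0.09 0 0" --pt "1 -1.5 5 -0.09 0 0" --pt "1 -1.5 5 -0.09 0 0" --pt "0 -1.5 5 -0.09 0 0"

```text
clock: 13.95
position: [0.5724, -0.0102, 0.0989]
tool_rot: [2.866, 1.564, 0.551]
force: [3.1, 0.4, -2.0]
grip_width: -0.0003
```

```bash
python3 -c "
from h import *
sc(140,150)"
```

```text
peg est r 56.8 psi 137.2 head-psi-90 0.2 z 98.9 F [ 3.1  0.4 -2. ] Fpush 2.4 q7 -0.01 t 13.95
140 d [0.9 1.1 2.7] w [-0.045 -0.006 -0.002]
150 d [ 0.9 -0.8 12.6] w [-0.22  -0.006 -0.002]
```

Request:
jog_arm --pt "0 -0.5 5 -0.09 0 0" --pt "0 -0.5 5 -0.09 0 0" --pt "0 -1.5 5 -0.09 0 0" --pt "0 -1.5 5 -0.09 0 0" --pt "0 -1.5 5 -0.09 0 0" --pt "0 -1.5 5 -0.09 0 0"

```text
clock: 14.55
position: [0.5504, -0.0311, 0.0991]
tool_rot: [2.526, 1.562, 0.778]
force: [1.3, 1.2, -1.3]
grip_width: 0.0002
```

```bash
python3 -c "
from h import *
sc(170,180)"
```

```text
peg est r 56.3 psi 166.5 head-psi-90 3.3 z 99.1 F [ 1.3  1.2 -1.3] Fpush 1.4 q7 0.50 t 14.55
170 d [1.1 1.2 3.4] w [-0.003 -0.007 -0.005]
180 d [ 1.  -1.1 13.3] w [-0.177 -0.007 -0.006]
```

Request:
jog_arm --pt "0 0.5 4 -0.03 0 0" --pt "0 0 4 -0.07 0 0" --pt "0 -1 4 -0.08 0 0" --pt "0 -1.2 4 -0.08 0 0" --pt "0 -1.2 4 -0.08 0 0"

```text
clock: 15.05
position: [0.5441, -0.0499, 0.099]
tool_rot: [2.554, 1.56, 1.163]
force: [0.2, 2.8, 1.5]
grip_width: -0.0002
```

```bash
python3 -c "
from h import *
sc(190,200)"
```

```text
peg est r 55.0 psi 185.9 head-psi-90 4.4 z 99.0 F [0.2 2.8 1.5] Fpush 2.7 q7 0.81 t 15.05
190 d [ 1.  -0.1  3.9] w [ 0.005 -0.009 -0.006]
200 d [ 0.9 -2.4 13.7] w [-0.17  -0.008 -0.006]
```

Request:
jog_arm --pt "0 -0.2 2.5 -0.03 0 0" --pt "0 -0.5 2.5 -0.03 0 0" --pt "0 -0.5 2.5 -0.04 0 0"

```text
clock: 15.35
position: [0.5434, -0.0574, 0.099]
tool_rot: [2.623, 1.56, 1.335]
force: [-1.8, 2.3, 1.1]
grip_width: 0.0002
```

```bash
python3 -c "
from h import *
sc(200)"
```

```text
peg est r 55.1 psi 193.4 head-psi-90 2.9 z 99.0 F [-1.8  2.3  1.1] Fpush 2.7 q7 0.91 t 15.35
200 d [ 0.9 -1.1  6.4] w [-0.066 -0.01  -0.006]
```

Request:
jog_arm --pt "0 -0.4 2 -0.03 0 0" --pt "0 -0.4 2 -0.03 0 0"

```text
clock: 15.55
position: [0.5435, -0.0616, 0.0989]
tool_rot: [2.623, 1.56, 1.399]
force: [-3.0, 2.4, 1.8]
grip_width: -0.0
```

Request:
jog_arm --pt "0 -0.2 1.5 0 0 0"

```text
clock: 15.65
position: [0.5438, -0.0633, 0.0989]
tool_rot: [2.627, 1.56, 1.404]
force: [-2.4, 1.7, 0.9]
grip_width: 0.0002
```

```bash
python3 -c "
from h import *
sc(200)"
```

```text
peg est r 55.2 psi 199.3 head-psi-90 0.6 z 98.9 F [-2.4  1.7  0.9] Fpush 2.4 q7 0.96 t 15.65
200 d [0.9 0.1 0.7] w [-0.002 -0.01  -0.006]
```

Request:
jog_arm --pt "0 0 1 0 0 0"

```text
clock: 15.75
position: [0.5441, -0.0644, 0.0988]
tool_rot: [2.637, 1.56, 1.412]
force: [-2.8, 1.6, 1.2]
grip_width: 0.0
```

Request:
jog_arm --pt "0 0 1 0 0 0"

```text
clock: 15.85
position: [0.5444, -0.0654, 0.0988]
tool_rot: [2.658, 1.559, 1.433]
force: [-3.8, 5.8, 1.7]
grip_width: 0.0005
```

Request:
jog_arm --pt "0 0 1 0 0 0"

```text
clock: 15.95
position: [0.5445, -0.0655, 0.0986]
tool_rot: [2.75, 1.558, 1.525]
force: [-5.7, 10.2, 6.7]
grip_width: 0.0001
```

```bash
python3 -c "
from h import *
sc(200)"
```

```text
peg est r 55.3 psi 201.7 head-psi-90 -1.8 z 98.6 F [-5.7 10.2  6.7] Fpush 11.6 q7 0.97 t 15.95
200 d [ 0.7  0.3 -1.6] w [-0.003 -0.012 -0.005]
```

Request:
jog_arm --pt "0 0 -3 0 0 0" --pt "0 0 -8 0 0 0" --pt "-10 0 -4 0 0 0" --pt "-45 0 -4 0 0 0" --pt "-45 0 -20 0 0 0" --pt "-40 0 -30 0 0 0" --pt "0 0 0 0 0 0"

```text
clock: 16.65
position: [0.5201, -0.0001, 0.2453]
tool_rot: [2.76, 1.56, 1.531]
force: [0.8, -0.3, -0.6]
grip_width: 0.0002
```

Run:
```python
from h import *
o=observe();print(o['position'],o['clock'],o['force'])
im=grab_frame('wrist'); cv2.imwrite('pics/w13.png',im[:,:,::-1]); 
for n in ('clamp_peg','clamp_pivot'):
    for r in nets.pinpoint('wrist',n)[:2]: print(n,np.round(r['location'],1),round(r['p'],2),np.round(back('wrist',r['location'],.093,o)[0],4))
im=grab_frame('top'); cv2.imwrite('pics/t13.png',cv2.resize(im[120:270,280:430,::-1],None,fx=4,fy=4));
```

```text
[ 5.20132305e-01 -1.00233791e-04  2.45313236e-01] 16.65 [ 0.76229955 -0.30500667 -0.6047966 ]
clamp_pivot [368.7 272. ] 0.89 [ 0.6029 -0.0606  0.093 ]
```

View pics/w13.png

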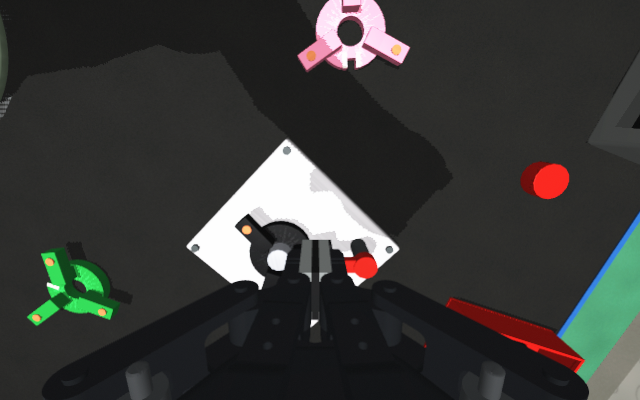

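View pics/t13.png

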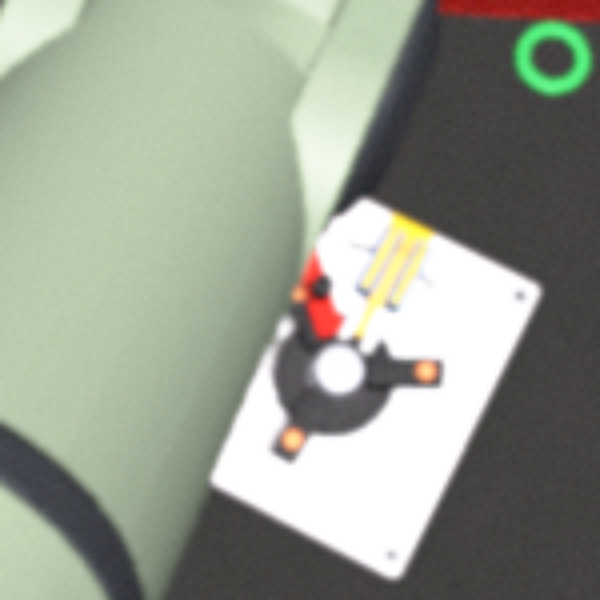

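Request:
jog_arm --pt "-10 0 40 0 0 0" --pt "-10 0 40 0 0 0" --pt "-10 0 40 0 0 0" --pt "-10 0 30 0 0 0" --pt "0 0 0 0 0 0"

```text
clock: 17.35
position: [0.5681, -0.1541, 0.2748]
tool_rot: [-2.296, 1.555, 2.751]
force: [-0.2, -0.5, -0.2]
grip_width: -0.0001
```

Run:
```python
from h import *
o=observe();print(o['position'],o['clock'],o['force'])
im=grab_frame('wrist'); cv2.imwrite('pics/w14.png',im[:,:,::-1]); 
for n in ('clamp_peg','clamp_pivot'):
    for r in nets.pinpoint('wrist',n)[:2]: print(n,np.round(r['location'],1),round(r['p'],2),np.round(back('wrist',r['location'],.093,o)[0],4))
cv2.imwrite('pics/w14c.png',cv2.resize(im[80:280,220:440,::-1],None,fx=3.5,fy=3,interpolation=cv2.INTER_CUBIC))
```

```text
[ 0.56813512 -0.15414168  0.27478809] 17.35 [-0.22811107 -0.48857178 -0.15855586]
clamp_peg [324.6 114.4] 0.88 [ 0.5498 -0.0792  0.093 ]
clamp_pivot [380.2 116.4] 0.75 [ 0.6037 -0.0625  0.093 ]
clamp_pivot [402.9 261.8] 0.45 [ 0.6907 -0.2034  0.093 ]
```

View pics/w14.png

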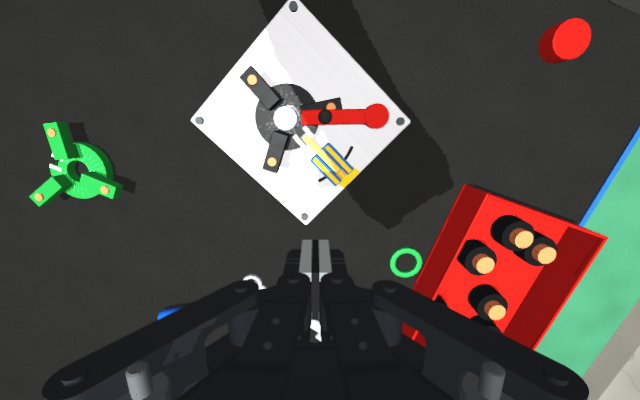

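View pics/w14c.png

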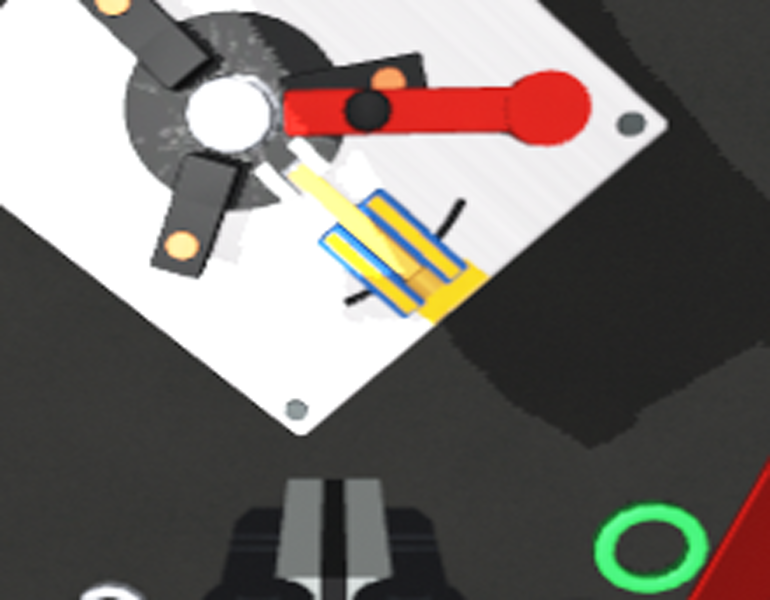

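```bash
python3 -c "
from workcell import bot,observe
print(observe()['clock'],bot.job_done())"
```

```text
the job is handed in; nothing more can be done
17.5 None
```

The black flange is locked by the pin, the red arm is closed against its stop, and I handed the job in at 17.5 s of the 67 s allowed.

**Flange:** I pushed ear1 clockwise round the spigot until the brass pin dropped into the notch. The push force then rose steeply to about 11 N with almost no movement, so I stopped and backed off. The close crop showed the pin between the white stripes, with its tip about 27 mm from the axis, which is the depth of the notch.

**Red arm:** I pushed the peg counter-clockwise through about 90° until it hit a hard stop, at about 12 N along the push. Then I let go and moved clear.

**Last checks:**
- **Final picture:** the pin is still seated in the notch and the arm lies over the flange, pointing at the spigot.
- **Bystanders:** I moved none of the other things on the bench.
- **Forces:** every reading at the end of a move stayed below 15 N; the highest was about 13.5 N, with the arm at its stop.
- **Disagreement:** the network's peg and pivot points put the arm about 3° short of closed, at 197° against 200° in the bench frame. The fingers had read about 201° at the stop. I took the 3° as measurement error, since it is about 2.6 mm at the peg, close to the 2 mm calibration limit.

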